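# Prime the pipe tester, flip its catch and hold the test lever

## Robot

A 6-joint arm with a two-finger parallel gripper is mounted at the origin on the work surface. World frame = base frame: x ahead of the robot, y to its left, z up, the work surface at z = 0. Lengths are in m, angles in rad, forces in N, time in s.
With the tool pointing down it reaches from about 0.375 to 0.975 m from the base axis. Payload 3.8 kg.
Tool frame: the origin (TCP) lies at the very end of the fingers, on their centre line; the grasp point (between the pads) lies 19 mm behind it; x points along the fingers, y is the direction in which the jaws open and shut, and the axes are right-handed (so a half turn about x gives the same grasp; the last joint's range is limited). The gripper opens to 88 mm and grips with 3 to 60 N. Pads are 18 mm wide; open, the fingers measure 123 mm over their backs; the gripper's body (75 mm by 187 mm) begins 45 mm behind the grasp point.
Start: joints at [1.067, 0.264, 1.604, -0, 1.274, -0.037], TCP at [0.304, 0.603, 0.239] pointing down, gripper open.
Joint ranges: [-2.63, 2.63], [-0.94, 2.18], [0.31, 2.57], [-1.31, 4.45], [0, 2.66], [-2.55, 2.55]. Speed limits (rad/s): [2.57, 2.57, 3.14, 3.14, 3.14, 3.14].

## Interface

Orientations are given as a unit quaternion [x, y, z, w].
In Python, from station import bot gives the robot as it stands.
- The arm moves only by the tool move_arm, never from a script. Its argument "moves" is one flat list of numbers, 5 for each row, row after row: the shift along the tool's x, y, z in m, then the turn about the tool's x in degrees, then the opening, from -1 (shut) to 1 (fully open), so that 0 is half open. A call has 1 to 8 rows; each row shifts and turns the commanded pose from where the row before left it, along the tool's axes as they then stand; what a row does not reach is not made up. A row lasts 1/12 s, in which the tool goes at most 41.7 mm and 7.16 degrees, less where a joint would pass 70% of its speed; a pose out of reach is approached as far as the arm can. A call with a gripper value outside its range is refused whole. The fingers move at their own pace and stop on an object; the grip force is fixed at half the most. Time passes only in rows, so rows that do not move let the fingers close. It gives the time, the measured TCP pose, the force and the opening at its end, in the units of the state.
- bot.read_state(): the state, without advancing time (a new reading comes with each control period).
- bot.get_image(name): name is "scene" or "top" or "wrist"; returns a dict with "frame" (420x560x3 uint8, red, green, blue), "fx", "fy", "cx", "cy" (pixels), "pose" (4x4, takes a point from camera to world coordinates). Camera axes: x right, y down, z forward; pixel columns grow to the right and rows downward; lengths in m; the calibration is good to about 2 mm. The wrist camera is an equidistant fisheye: a pixel r from the principal point sees the ray r / f radians off the axis. A picture is of the moment at which its call begins. There is no depth.
- bot.finish_job(): hands the job in, once; it reports no verdict.
The state is a dict: "time_s": time; "qpos": joint angles; "qd": joint speeds; "effort": joint torques, N m; "position": TCP position; "orientation": TCP orientation; "force": force on the tool from outside, world axes, zero at the start; "ft_torque": the same for the moment, N m; "opening": finger opening in m.
Only numpy, scipy, OpenCV 4.12 (cv2) and the standard library are available. Lean on these libraries where they do the work, as an engineer would, in place of code of your own. Each camera call takes 0.05 s, during which the arm holds its last target. There are 200 camera calls.

## Task

Pressure-test the pipe clamped on the blue test stand: push the black plunger of the yellow priming pump fully down to its stop and let it spring back up, then flip the orange safety catch fully aside so that it no longer props the lever, and pull the red-handled lever all the way towards the robot's side of the stand. The lever springs back if let go, so finish while still holding it there in the gripper's fingers; leave the can, the copper coupling and the wrench where they are.

Things in the scene. Friction and masses are not known exactly. Their poses are not given: they have to be found in the camera images.
- pump: Priming pump, fixed to the bench: yellow upright cylinder, 52 mm diameter, 110 mm tall with a dark 58 mm collar at the top, on a round dark foot 84 mm across. Origin at the centre of its underside, z up. It stands on the left or on the right of the test stand, in place of the can.
- plunger_top (a point): Centre of the top face of the pump's black mushroom head (46 mm diameter, 12 mm thick), 160 mm above the bench when up; moves with the head.
- plunger (a joint): Plunger travel in m: 0 up, 0.030 pressed to its stop (head top then 130 mm above the bench). A spring pushes it back up: about 3 N at the top, 10 N at the stop.
- stand: Blue test stand fixed to the bench: base plate 270 mm (x) by 150 mm (y), 16 mm thick. Origin at the centre of its underside; its -x axis points to the robot's side, the direction in which the lever is pulled; it is yawed up to 0.3 rad. A grey pipe (44 mm diameter) lies clamped across its far end along y, 95 mm beyond the origin, top at 82 mm; a gauge stands at its +y side (30 mm beyond the origin, 58 mm to +y), up to 105 mm high.
- catch_peg (a point): Upright round orange peg on the tail of the safety catch, 14 mm diameter; this point is on its axis 123 mm above the bench; the peg's top is at 142 mm, and the catch's bar from which it rises has its top at 92 mm. It moves with the catch, 45 mm from the catch's pivot axis. Push it sideways or pinch it from above.
- catch_pivot (a point): Point on the catch's upright pivot axis, at the height of catch_peg; fixed on the stand 48 mm from its origin towards -x. The orange catch is a straight bar about 105 mm long: its nose (50 mm from the pivot) points to the stand's +x and props the lever's stem, its tail with the peg points to -x.
- catch (a joint): Catch angle in rad: 0 to 0.1 at the start (propping the lever, which then cannot be pulled), 1.3 at its stop, flipped fully aside. Opening is clockwise from above: the peg goes from the stand's -x side round towards its +y side. A stiff pivot (0.06 N m): it stays where it is left.
- lever_grip (a point): Centre of the lever's red grip, a bar 30 mm in diameter and 44 mm long lying along the stand's y axis, on top of a 14 mm steel stem; at the start 191 mm above the bench and 50 mm beyond the stand's origin; moves with the lever. It can be pinched across its two ends from above.
- lever_pivot (a point): Point on the lever's hinge axis (along the stand's y), 55 mm above the bench over the stand's origin; the grip's centre is 145 mm from it.
- lever (a joint): Lever angle in rad: 0 at rest leaning 0.35 rad from vertical to the stand's +x; grows as the grip is pulled towards -x; 0.70 at its stop, leaning 0.35 rad the other way. Its spring needs about 1.5 N at the grip at 0 and 4 N at 0.70, and returns it to 0 when let go. A pinched grip creeps some millimetres in the fingers while it is pulled, so pull until the lever itself is at its stop; pulling a little past it does no harm.
- can_mid (a point): Bystander: red-labelled can, 68 mm diameter, 110 mm tall, upright, on the other side of the stand from the pump; this point is at its centre.
- coupling_mid (a point): Bystander: copper pipe coupling, a ring 60 mm across and 45 mm tall standing in front of the stand, to the right; point at its centre.
- wrench_grip (a point): Bystander: steel wrench lying flat in front of the stand, to the left; point on its handle.
Not all that is in view belongs to the job. Leave any green look-alike of the part that bears can_mid alone.

How it is judged:
On the way, in this order (a step that is already met when the one before it is completed fails the run):
1. the plunger is pressed down to its stop (value of joint plunger above 0.026 m), for 0.1 s.
2. the plunger is back up and the catch is flipped aside (value of joint plunger below 0.005 m and value of joint catch above 1 rad), for 0.2 s.
3. the lever is pulled all the way and held by the fingers (value of joint lever above 0.6 rad and contact force between the fingers and lever above 1 N), for 0.5 s.
At the end, for the whole second after the job is handed in: The lever is at 0.60 rad or more of its 0.70 and pressed by the fingers with more than 1 N; the catch is past 1.0 rad of its 1.3; the plunger is back up within 5 mm; can, coupling and wrench are within 30 mm of where they stood, can and coupling upright within 0.3 rad (all of step 2 and all of step 3 and distance of each of can_mid, coupling_mid, wrench_grip from where it was at the start of the episode below 0.03 m and angle between each of can_mid, coupling_mid's own z axis and vertical below 0.3 rad); the arm keeps its last pose, push and grip.
It fails at once if the can is knocked away (distance of can_mid from where it was at the start of the episode above 0.03 m).
It fails at once if the copper coupling is knocked away (distance of coupling_mid from where it was at the start of the episode above 0.03 m).
It fails at once if the wrench is knocked away (distance of wrench_grip from where it was at the start of the episode above 0.03 m).
It also fails if it takes over 64 s, if anything falls off the work surface, if the arm or the gripper's body presses on something with over 40 N, if the wrist force passes 120 N, or if a joint passes its speed limit or range.

## Working session

There is one attempt and no reset: what is moved stays moved. The work goes in short steps, Python scripts to look and compute and a tool call to move; the robot and the scene stay as the last step left them, time stands still between calls to the robot, and variables do not carry over. Pictures are saved under pics/ and viewed, about 8 in all and at most 12, crops included, and the job is handed in when it is done.

Besides the shell and the picture viewer there is one more tool, called after "Emit:" as name(argument=value, ...), one argument or row to a line, values as JSON. move_arm: Moves the arm, as the interface text tells. Its arguments: {"type":"object","properties":{"moves":{"type":"array","items":{"type":"number"}}},"required":["moves"]}

```bash
mkdir -p pics; cat > h.py <<'E'
import numpy as np, cv2
from station import bot
from scipy.spatial.transform import Rotation as R
def snap(name,fn,crop=None,s=1):
    d=bot.get_image(name); f=d["frame"]
    if crop: a,b,c,e=crop; f=f[b:e,a:c]
    f=cv2.resize(np.ascontiguousarray(f),None,fx=s,fy=s,interpolation=cv2.INTER_CUBIC)
    cv2.imwrite("pics/"+fn,f[:,:,::-1]); return d
def atz(d,u,v,z):
    r=np.array([(u-d["cx"])/d["fx"],(v-d["cy"])/d["fy"],1]); T=d["pose"]; w=T[:3,:3]@r
    return T[:3,3]+w*(z-T[2,3])/w[2]
def proj(d,p):
    c=np.linalg.inv(d["pose"])@np.r_[p,1]; return c[0]/c[2]*d["fx"]+d["cx"],c[1]/c[2]*d["fy"]+d["cy"]
def tool(target):
    s=bot.read_state(); r=R.from_quat(s["orientation"]); return r.inv().apply(np.array(target)-s["position"])
E
python3 - <<'E'
from h import *
import pickle
a=snap("top","top.png",s=1.4); b=snap("scene","scene.png",s=1.4)
pickle.dump((a,b),open("d.pkl","wb"))
print(a["pose"],a["fx"],b["pose"])
s=bot.read_state(); print(s["time_s"],R.from_quat(s["orientation"]).as_matrix())
E
```

```text
[[ 0.0177875  -0.98799794  0.1534395   0.32386407]
 [-0.99955248 -0.0138802   0.02649862  0.04165972]
 [-0.02405081 -0.15384218 -0.98780268  1.35676733]
 [ 0.          0.          0.          1.        ]] 505.65735060684676 [[-0.27886185  0.71892402 -0.63669799  1.33202896]
 [ 0.96028626  0.20233594 -0.19212097  0.30830191]
 [-0.0092935  -0.66498754 -0.74679663  1.09116825]
 [ 0.          0.          0.          1.        ]]
0.1 [[-9.84067777e-04  4.50036573e-01  8.93009583e-01]
 [-1.74173265e-03  8.93007889e-01 -4.50037639e-01]
 [-9.99997999e-01 -1.99825149e-03 -9.49368939e-05]]
```

View pics/top.png

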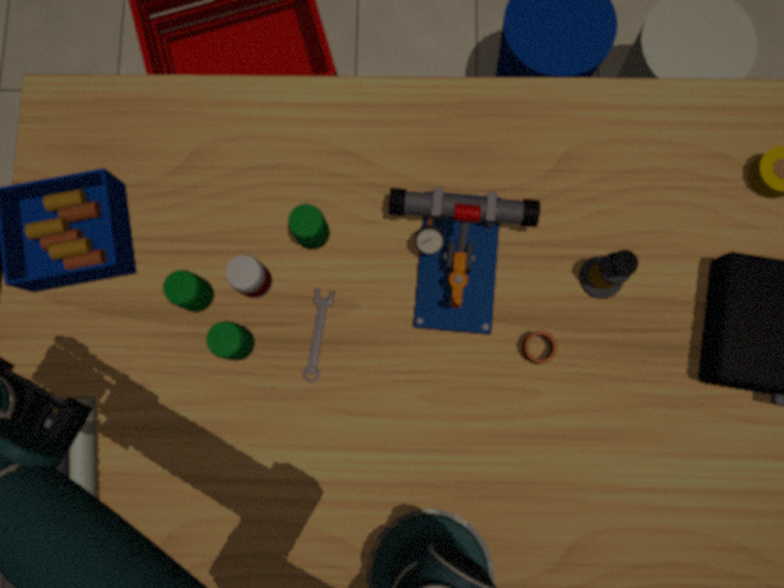

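View pics/scene.png

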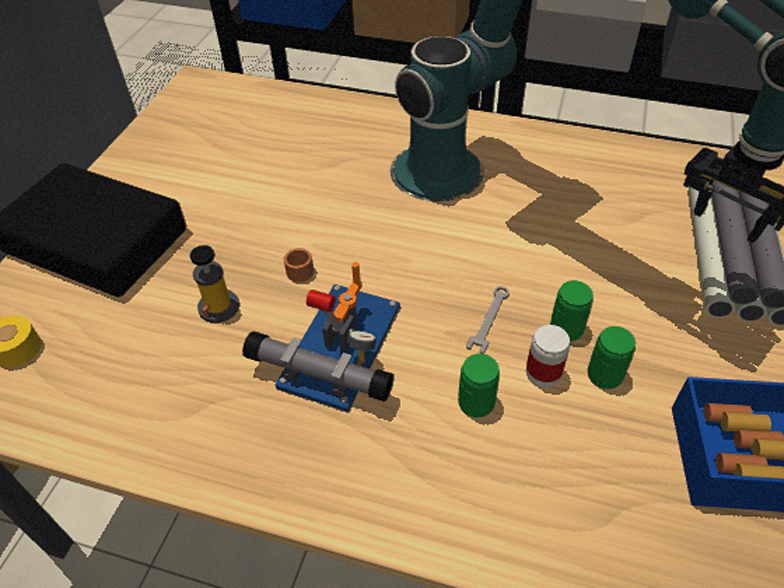

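```bash
python3 - <<'E'
from h import *
import pickle
a,b=pickle.load(open("d.pkl","rb"))
c=a["frame"][125:265,270:470]; cv2.imwrite("pics/crop.png",cv2.convertScaleAbs(cv2.resize(np.ascontiguousarray(c),None,fx=4,fy=4,interpolation=cv2.INTER_CUBIC),alpha=1.6)[:,:,::-1])
p=lambda u,v,z:atz(a,u/1.4,v/1.4,z).round(4)
print("plunger",p(622,263,.16),"scene",atz(b,202/1.4,255/1.4,.16))
A,B=p(414,329,.016),p(491,333,.016);print(A,B,"yaw",np.arctan2(*(A-B)[[1,0]])-np.pi/2)
print("grip",p(467,212,.2),"peg",p(456,303,.142),"pegscene",atz(b,356/1.4,264/1.4,.142))
print("coupling",p(538,346,.045),"wrench",p(318,338,.01),"can",p(247,273,.11))
E
```

```text
plunger [ 0.5521 -0.316   0.16  ] scene [ 0.56117219 -0.31923943  0.16      ]
[0.4469 0.0366 0.016 ] [ 0.4416 -0.109   0.016 ] yaw -0.03638503403374416
grip [ 0.628  -0.0489  0.2   ] peg [ 0.4815 -0.0348  0.142 ] pegscene [ 0.48864097 -0.03746777  0.142     ]
coupling [ 0.4165 -0.1919  0.045 ] wrench [0.4274 0.2195 0.01  ] can [0.5345 0.3382 0.11  ]
```

View pics/crop.png

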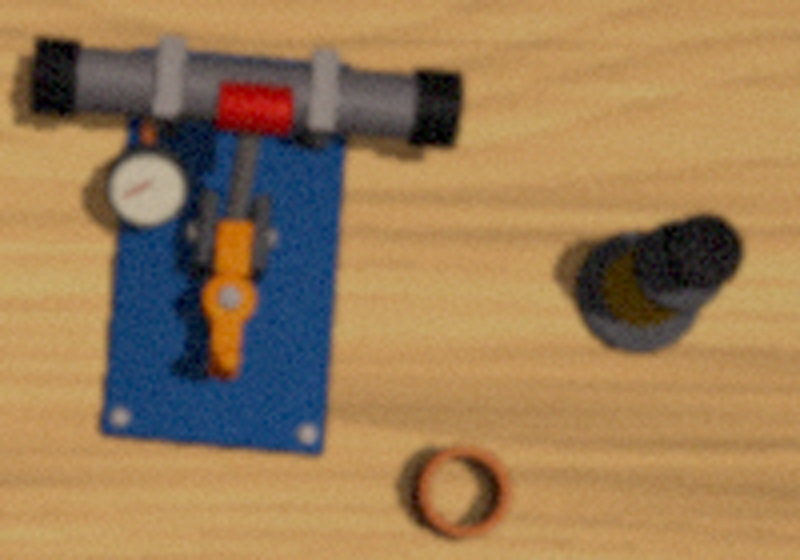

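Candidates (full-size top-view pixels): the pump is the yellow cylinder with the black head at (445,188). The yellow ring at (555,122) is a look-alike. The white/red can at (176,195) and the three green cans are not to be touched. In the crop, the orange peg is at (225,360), the pivot at (230,297) and the red grip at (255,108). I'm choosing the pump on the right.

```bash
python3 - <<'E'
from h import *
import pickle
from scipy.optimize import least_squares
a,b=pickle.load(open("d.pkl","rb"))
q=lambda u,v:(270+u/4,125+v/4)
# stand-frame points with top-view pixels; scene pixels /1.4
T=[((-.135,.075,.016),q(102,433)),((-.135,-.075,.016),q(322,453)),((-.048,0,.1),q(230,297)),((.05,0,.2),q(255,106)),((.095,0,.082),q(247,82))]
S=[((.05,0,.191),(320/1.4,299/1.4)),((-.135,-.075,.016),(336/1.4,285/1.4)),((-.135,.075,.016),(399/1.4,304/1.4))]
def W(x,p): c,s=np.cos(x[2]),np.sin(x[2]); return np.array([x[0]+c*p[0]-s*p[1],x[1]+s*p[0]+c*p[1],p[2]])
f=lambda x:np.concatenate([np.subtract(proj(d,W(x,p)),px) for d,L in((a,T),(b,S)) for p,px in L])
r=least_squares(f,[.58,-.04,0],loss="soft_l1");x=r.x;print(x,f(x).round(1))
np.save("stand.npy",x)
for n,p in dict(pegtop=(-.093,0,.142),pivot=(-.048,0,.123),grip=(.05,0,.191),end=(-.05,0,.191),pegend=(-.06,.043,.123)).items(): print(n,W(x,p).round(4),np.round(proj(a,W(x,p)),1))
print("pegpix",q(225,360), "peg at",atz(a,*q(225,366),.142))
pl=lambda y:np.r_[np.subtract(proj(a,[*y,.16]),q(702,252)),np.subtract(proj(b,[*y,.16]),(202/1.4,254/1.4))]
y=least_squares(pl,[.555,-.317]);print("plunger",y.x,y.fun); print("tool shift",tool([*y.x,.239]))
E
```

```text
[ 0.58005026 -0.04607707 -0.0840469 ] [-1.  -0.1  0.4  0.5  0.1 -0.7  0.4 -0.8  0.3  0.   0.6  0.8 -1.  -1.9
  1.6 -1.9]
pegtop [ 0.4874 -0.0383  0.142 ] [327.2 214. ]
pivot [ 0.5322 -0.042   0.123 ] [328.3 197.1]
grip [ 0.6299 -0.0503  0.191 ] [333.9 151.6]
end [ 0.5302 -0.0419  0.191 ] [330.2 193.1]
pegend [0.5239 0.0018 0.123 ] [310.5 200.2]
pegpix (326.25, 215.0) peg at [ 0.4813284  -0.03604537  0.142     ]
plunger [ 0.55440917 -0.32016253] [ 0.52231293 -1.07683701  0.86535781 -1.10548838]
tool shift [-1.13475016e-04 -7.10770805e-01  6.39208602e-01]
```

Emit:
move_arm(
  moves=[0, 0, 0, -7, -1, 0, 0, 0, -7, -1, 0, 0, 0, -7, -1, 0, 0, 0, -1, -1, 0, -0.0375, 0.0136, 0, -1, 0, -0.0375, 0.0136, 0, -1, 0, -0.0375, 0.0136, 0, -1, 0, -0.0375, 0.0136, 0, -1],
)

```text
time_s: 0.77
position: [0.3454, 0.4472, 0.238]
orientation: [0.03, 0.707, -0.03, 0.706]
force: [0.4, -0.0, 0.1]
opening: 0.0366
```

Emit:
move_arm(
  moves=[0, -0.0375, 0.0136, 0, -1, 0, -0.0375, 0.0136, 0, -1, 0, -0.0375, 0.0136, 0, -1, 0, -0.0375, 0.0136, 0, -1, 0, -0.0375, 0.0136, 0, -1, 0, -0.0375, 0.0136, 0, -1, 0, -0.0375, 0.0136, 0, -1, 0, -0.0375, 0.0136, 0, -1],
)

```text
time_s: 1.43
position: [0.429, 0.139, 0.2387]
orientation: [0.03, 0.706, -0.03, 0.707]
force: [0.9, 0.5, 0.1]
opening: 0.0001
```

Emit:
move_arm(
  moves=[0, -0.0375, 0.0136, 0, -1, 0, -0.0375, 0.0136, 0, -1, 0, -0.0375, 0.0136, 0, -1, 0, -0.0375, 0.0136, 0, -1, 0, -0.0375, 0.0136, 0, -1, 0, -0.0375, 0.0136, 0, -1, 0, -0.0375, 0.0136, 0, -1, 0, -0.0375, 0.0136, 0, -1],
)

```text
time_s: 2.1
position: [0.5127, -0.1692, 0.2386]
orientation: [0.031, 0.706, -0.03, 0.706]
force: [0.2, 1.1, 0.3]
opening: 0.0007
```

```bash
python3 - <<'E'
from h import *
s=bot.read_state(); print(s["time_s"],s["position"],R.from_quat(s["orientation"]).as_matrix()[:,1],s["qpos"],s["force"],tool([.5544,-.3202,.17]))
E
```

```text
2.1 [ 0.51268844 -0.16921065  0.23858275] [8.63063547e-02 9.96268630e-01 1.75719465e-04] [-3.65034830e-01  8.15187829e-03  1.89288478e+00  1.82903137e-04
  1.24059007e+00 -1.84947660e+00] [0.21952442 1.10359606 0.31903151] [ 0.06855776 -0.14683803  0.05458624]
```

Emit:
move_arm(
  moves=[0, -0.0367, 0.0136, 0, -1, 0, -0.0367, 0.0136, 0, -1, 0, -0.0367, 0.0136, 0, -1, 0, -0.0367, 0.0136, 0, -1, 0.03, 0, 0, 0, -1, 0.025, 0, 0, 0, -1, 0, 0, 0, 0, -1],
)

```text
time_s: 2.68
position: [0.5513, -0.3169, 0.1771]
orientation: [0.033, 0.71, -0.029, 0.703]
force: [-0.4, 1.2, -0.7]
opening: 0.0005
```

```bash
python3 - <<'E'
from h import *
s=bot.read_state(); print(s["time_s"],s["position"],s["force"])
d=bot.get_image("scene");c=d["frame"][150:240,90:210]
e=bot.get_image("wrist")["frame"]
o=np.zeros((420,760,3),np.uint8);o[:360,:360]=cv2.resize(np.ascontiguousarray(c),(480,360))[:,:360];o[:300,360:]=cv2.resize(e,(400,300))
cv2.imwrite("pics/p.png",cv2.convertScaleAbs(o,alpha=1.3)[:,:,::-1])
E
```

```text
2.6833 [ 0.55134165 -0.31686033  0.17705621] [-0.44729994  1.15614809 -0.7054027 ]
```

View pics/p.png

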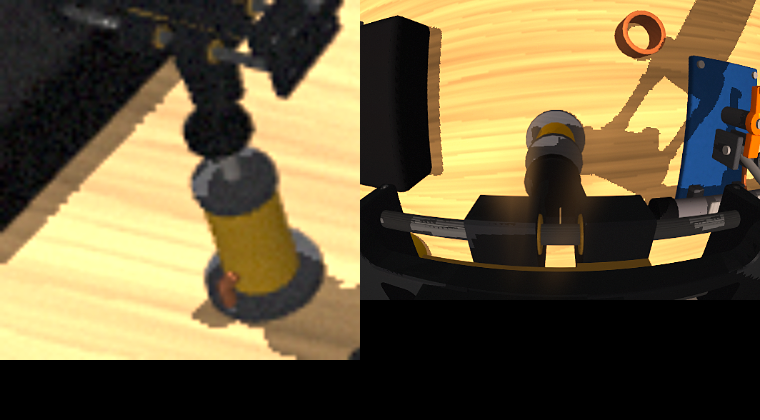

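The left half shows the fingertips above the black head at about (217,130). In the wrist view the head is centred under the fingers at (555,165). Pressing.

Emit:
move_arm(
  moves=[0.01, 0, 0.002, 0, -1, 0.01, 0, 0, 0, -1, 0.01, 0, 0, 0, -1, 0.008, 0, 0, 0, -1, 0.006, 0, 0, 0, -1, 0.003, 0, 0, 0, -1, 0, 0, 0, 0, -1, 0, 0, 0, 0, -1],
)

```text
time_s: 3.45
position: [0.5584, -0.3184, 0.1384]
orientation: [0.029, 0.705, -0.03, 0.708]
force: [0.3, 0.7, 7.9]
opening: 0.0005
```

Emit:
move_arm(
  moves=[0.005, 0, 0, 0, -1, 0.005, 0, 0, 0, -1, 0, 0, 0, 0, -1, 0, 0, 0, 0, -1],
)

```text
time_s: 3.78
position: [0.5585, -0.3185, 0.1303]
orientation: [0.029, 0.705, -0.03, 0.708]
force: [-2.2, 2.7, 16.0]
opening: 0.0005
```

Emit:
move_arm(
  moves=[0.003, 0, 0, 0, -1, 0, 0, 0, 0, -1, 0, 0, 0, 0, -1],
)

```text
time_s: 4.03
position: [0.5586, -0.3185, 0.1302]
orientation: [0.028, 0.705, -0.03, 0.708]
force: [-7.8, 5.1, 26.6]
opening: 0.0004
```

Emit:
move_arm(
  moves=[-0.02, 0, 0, 0, -1, -0.035, 0, 0, 0, -1, -0.035, 0, 0, 0, -1, -0.03, 0, 0, 0, -1, 0, 0.036, -0.0125, 0, 0, 0, 0.036, -0.0125, 0, 0, 0, 0.036, -0.0125, 0, 0, 0, 0.036, -0.0125, 0, 0],
)

```text
time_s: 4.7
position: [0.518, -0.169, 0.2433]
orientation: [0.03, 0.707, -0.03, 0.706]
force: [-1.0, 1.5, 0.6]
opening: 0.025
```

Emit:
move_arm(
  moves=[0, 0.0333, -0.0125, 0, 0, 0, 0.0333, -0.0125, 0, 0, 0, 0.0333, -0.0125, 0, 0, 0, 0.03, -0.0105, 0, 0, 0, 0, 0, 0, 0, 0, 0, 0, 0, 0],
)

```text
time_s: 5.2
position: [0.4812, -0.0357, 0.2434]
orientation: [0.028, 0.707, -0.028, 0.706]
force: [0.3, -0.4, -0.9]
opening: 0.0439
```

```bash
python3 - <<'E'
from h import *
s=bot.read_state(); print(s["time_s"],s["position"],s["opening"],s["force"]); print(tool([.4855,-.0378,.107]),R.from_quat(s["orientation"]).as_matrix().round(3))
d=bot.get_image("top");c=d["frame"][125:265,270:470]
e=bot.get_image("wrist")["frame"]
o=np.zeros((420,800,3),np.uint8);o[:280,:400]=cv2.resize(np.ascontiguousarray(c),(400,280));o[:300,400:]=cv2.resize(e,(400,300))
cv2.imwrite("pics/q.png",cv2.convertScaleAbs(o,alpha=1.3)[:,:,::-1])
E
```

```text
5.2 [ 0.48117714 -0.03569185  0.24338884] 0.043887870905272665 [ 0.31594874 -0.38866892 -0.87727712]
[ 0.13638884 -0.00170843  0.00449568] [[-0.     0.079  0.997]
 [-0.     0.997 -0.079]
 [-1.    -0.    -0.   ]]
```

View pics/q.png

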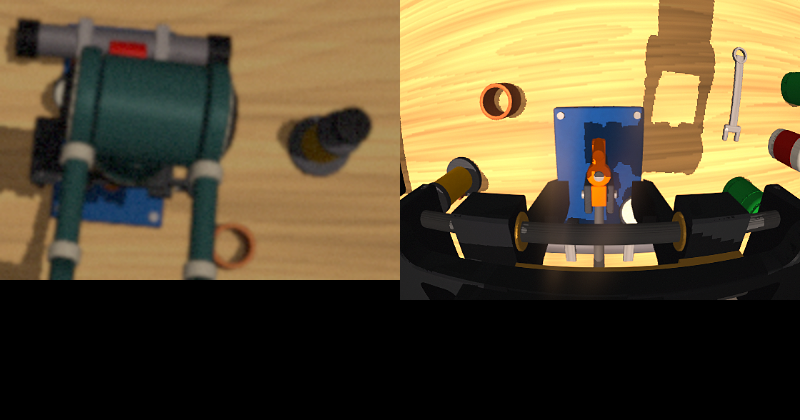

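The wrist view shows the orange peg at (599,150), centred between the open fingers at (522,230) and (680,230). The plunger head is back up in the top view. Descending and pinching.

Emit:
move_arm(
  moves=[0.04, -0.0015, 0.0045, 0, 0, 0.04, 0, 0, 0, 0, 0.03, 0, 0, 0, 0, 0.026, 0, 0, 0, 0, 0, 0, 0, 0, -1, 0, 0, 0, 0, -1, 0, 0, 0, 0, -1, 0, 0, 0, 0, -1],
)

```text
time_s: 5.97
position: [0.4883, -0.0397, 0.11]
orientation: [0.029, 0.705, -0.03, 0.708]
force: [-0.1, -0.3, 0.0]
opening: 0.0199
```

```bash
python3 - <<'E'
from h import *
s=bot.read_state(); print(s["time_s"],s["position"],s["opening"],s["force"])
snap("wrist","w1.png",(140,100,420,310),2)
E
```

```text
5.9667 [ 0.48830404 -0.03973564  0.1100087 ] 0.019867950914740643 [-0.13531925 -0.29360434  0.00826433]
```

View pics/w1.png

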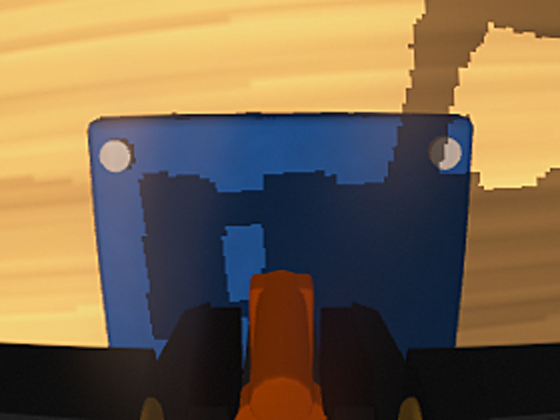

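Emit:
move_arm(
  moves=[0, 0, 0, 0, -1, 0, 0, 0, 0, -1, 0, 0, 0, 0, -1],
)

```text
time_s: 6.27
position: [0.4881, -0.0395, 0.1099]
orientation: [0.029, 0.705, -0.03, 0.708]
force: [0.6, -3.0, 5.7]
opening: 0.0128
```

Emit:
move_arm(
  moves=[0, 0, 0, 0, -0.4, 0, 0, -0.004, 0, -0.4, 0, 0, 0, 0, -0.4, 0, 0, 0, 0, -1, 0, 0, 0, 0, -1, 0, 0, 0, 0, -1, 0, 0, 0, 0, -1],
)

```text
time_s: 6.85
position: [0.4817, -0.0384, 0.1073]
orientation: [0.029, 0.707, -0.029, 0.706]
force: [-0.3, -0.9, 0.2]
opening: 0.0125
```

Emit:
move_arm(
  moves=[0, 0.0098, 0.0011, 0, -1, 0, 0.0094, 0.0032, 0, -1, 0, 0.0084, 0.0052, 0, -1, 0, 0.0071, 0.0068, 0, -1, 0, 0.0054, 0.0083, 0, -1, 0, 0.0035, 0.0092, 0, -1, 0, 0, 0.002, 0, -1, 0, 0, 0, 0, -1],
)

```text
time_s: 7.52
position: [0.5198, 0.0015, 0.1069]
orientation: [0.029, 0.708, -0.03, 0.705]
force: [-5.0, -2.9, 2.1]
opening: 0.013
```

```bash
python3 - <<'E'
from h import *
s=bot.read_state(); print(s["time_s"],s["position"],s["opening"],s["force"])
snap("scene","s1.png",(180,130,320,300),3)
E
```

```text
7.5167 [0.51980734 0.0015098  0.10692182] 0.012952227369119305 [-4.96618138 -2.92123006  2.11419559]
```

View pics/s1.png

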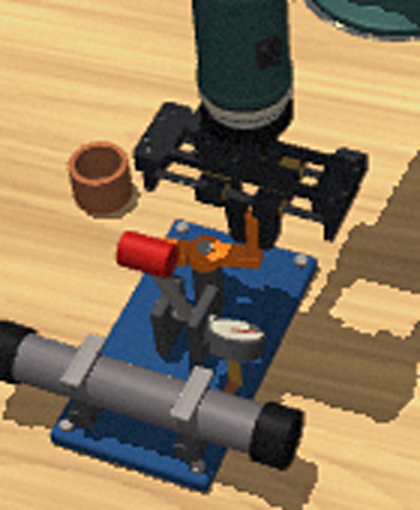

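The catch bar now lies across the stand, with the peg still in the fingers at (250,235). I'll push a little further, to its stop.

Emit:
move_arm(
  moves=[0, 0, 0.004, 0, -1, 0, 0, 0.004, 0, -1, 0, 0, 0.003, 0, -1, 0, 0, 0, 0, -1, 0, 0, 0, 0, -1],
)

```text
time_s: 7.98
position: [0.5216, 0.0017, 0.1062]
orientation: [0.029, 0.715, -0.029, 0.698]
force: [-30.8, 1.3, 23.6]
opening: 0.0132
```

Emit:
move_arm(
  moves=[0, 0, -0.005, 0, -1, 0, 0, -0.004, 0, -1, 0, 0, 0, 0, -0.3, 0, 0, 0, 0, -0.3, -0.03, 0, 0, 0, -0.3, -0.04, 0, 0, 0, 0, -0.04, 0, 0, 0, 1, -0.04, 0, 0, 0, 1],
)

```text
time_s: 8.65
position: [0.5239, 0.0021, 0.2594]
orientation: [0.029, 0.706, -0.029, 0.707]
force: [0.4, -1.0, 0.6]
opening: 0.0485
```

```bash
python3 - <<'E'
from h import *
s=bot.read_state(); print(s["time_s"],s["position"],s["opening"],s["force"]); print(tool([.6299,-.0503,.172]))
E
```

```text
8.65 [0.52387831 0.00211408 0.25936544] 0.04852358340423085 [ 0.3629698  -0.973481    0.64207909]
[ 0.08736159 -0.04352363  0.10997363]
```

Emit:
move_arm(
  moves=[0, -0.0145, 0.036, 0, 1, 0, -0.0145, 0.036, 0, 1, 0, -0.0145, 0.038, 0, 1, 0, 0, 0, 0, 1, 0, 0, 0, 0, 1],
)

```text
time_s: 9.07
position: [0.6313, -0.0514, 0.2563]
orientation: [0.03, 0.707, -0.03, 0.706]
force: [-0.3, 0.2, 0.1]
opening: 0.0821
```

```bash
python3 - <<'E'
from h import *
s=bot.read_state(); print(s["time_s"],s["position"],s["opening"],tool([.6299,-.0503,.172]))
e=bot.get_image("wrist")["frame"]; c=bot.get_image("scene")["frame"][130:300,180:320]
o=np.zeros((420,800,3),np.uint8);o[:420,:346]=cv2.resize(np.ascontiguousarray(c),(346,420));o[:341,346:]=cv2.resize(e,(454,341))
cv2.imwrite("pics/g.png",cv2.convertScaleAbs(o,alpha=1.3)[:,:,::-1])
E
```

```text
9.0667 [ 0.63125338 -0.05136055  0.25631579] 0.08205699433764636 [ 0.08431816  0.00090175 -0.00132052]
```

View pics/g.png

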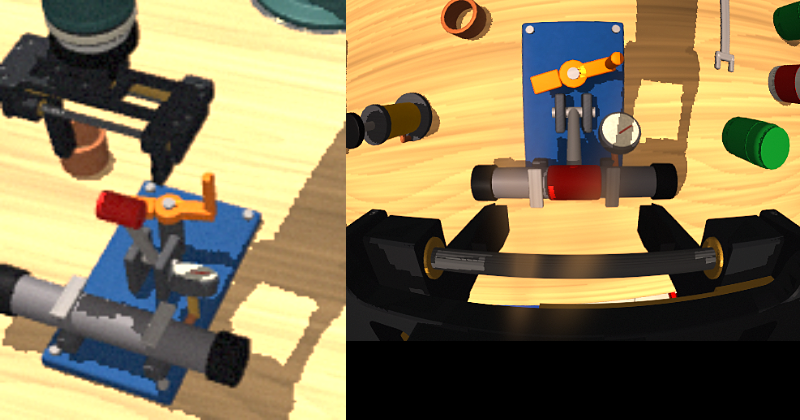

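The catch is flipped fully aside (bar at (575,73) lies across the stand). The red grip at (574,182) is centred between the fingers. Descending and closing.

Emit:
move_arm(
  moves=[0.03, 0, 0, 0, 1, 0.03, 0, 0, 0, 1, 0.024, 0, 0, 0, 1, 0, 0, 0, 0, -1, 0, 0, 0, 0, -1, 0, 0, 0, 0, -1, 0, 0, 0, 0, -1, 0, 0, 0, 0, -1],
)

```text
time_s: 9.83
position: [0.6309, -0.0507, 0.1765]
orientation: [0.029, 0.705, -0.029, 0.708]
force: [-0.1, 0.6, 0.3]
opening: 0.0571
```

Emit:
move_arm(
  moves=[0, 0, 0, 0, -1, 0, 0, 0, 0, -1, 0, 0, 0, 0, -1],
)

```text
time_s: 10.08
position: [0.6304, -0.0505, 0.1751]
orientation: [0.029, 0.706, -0.029, 0.707]
force: [-0.3, 1.0, 4.1]
opening: 0.0436
```

Emit:
move_arm(
  moves=[-0.0033, 0, -0.01, 0, -1, -0.0025, 0, -0.01, 0, -1, -0.0017, 0, -0.01, 0, -1, -0.001, 0, -0.01, 0, -1, -0.0003, 0, -0.01, 0, -1, 0.0003, 0, -0.01, 0, -1, 0.001, 0, -0.01, 0, -1, 0.0017, 0, -0.01, 0, -1],
)

```text
time_s: 10.75
position: [0.553, -0.0446, 0.1817]
orientation: [0.029, 0.703, -0.03, 0.71]
force: [7.5, -1.3, 1.0]
opening: 0.0435
```

Emit:
move_arm(
  moves=[0.0025, 0, -0.01, 0, -1, 0.0033, 0, -0.01, 0, -1, 0.003, 0, -0.006, 0, -1, 0, 0, 0, 0, -1, 0, 0, 0, 0, -1],
)

```text
time_s: 11.17
position: [0.5286, -0.0428, 0.1747]
orientation: [0.029, 0.702, -0.03, 0.711]
force: [6.8, -0.6, 7.5]
opening: 0.0438
```

```bash
python3 - <<'E'
from h import *
s=bot.read_state(); print(s["time_s"],s["position"],s["opening"],s["force"]); x=np.load("stand.npy")
p=s["position"];c,n=np.cos(x[2]),np.sin(x[2]);d=p[:2]-x[:2];print("stand x,y",c*d[0]+n*d[1],-n*d[0]+c*d[1])
e=bot.get_image("wrist")["frame"]; c=bot.get_image("scene")["frame"][130:300,180:320]
o=np.zeros((420,800,3),np.uint8);o[:420,:346]=cv2.resize(np.ascontiguousarray(c),(346,420));o[:341,346:]=cv2.resize(e,(454,341))
cv2.imwrite("pics/l.png",cv2.convertScaleAbs(o,alpha=1.3)[:,:,::-1])
E
```

```text
11.1667 [ 0.52864675 -0.04279995  0.17467134] 0.043814541998688415 [ 6.77291861 -0.59620326  7.45493939]
stand x,y -0.051497171689135805 -0.001049671259076337
```

View pics/l.png

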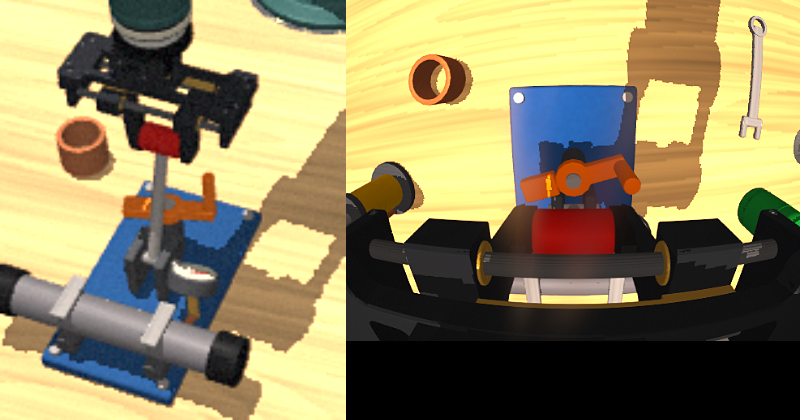

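The lever is leaning towards the robot, gripped at (160,140). I'll pull on until the force shows the stop.

Emit:
move_arm(
  moves=[0.001, 0, -0.004, 0, -1, 0.001, 0, -0.004, 0, -1, 0, 0, 0, 0, -1, 0, 0, 0, 0, -1],
)

```text
time_s: 11.6
position: [0.5274, -0.0427, 0.1743]
orientation: [0.029, 0.697, -0.03, 0.716]
force: [23.9, -2.1, -2.0]
opening: 0.044
```

Emit:
move_arm(
  moves=[0.001, 0, -0.004, 0, -1, 0, 0, 0, 0, -1, 0, 0, 0, 0, -1],
)

```text
time_s: 11.85
position: [0.5268, -0.0427, 0.1741]
orientation: [0.028, 0.694, -0.03, 0.719]
force: [33.4, -2.4, -6.0]
opening: 0.0437
```

Emit:
move_arm(
  moves=[0, 0, 0.005, 0, -1, 0, 0, 0, 0, -1, 0, 0, 0, 0, -1, 0, 0, 0, 0, -1, 0, 0, 0, 0, -1, 0, 0, 0, 0, -1, 0, 0, 0, 0, -1, 0, 0, 0, 0, -1],
)

```text
time_s: 12.52
position: [0.5277, -0.0427, 0.1743]
orientation: [0.029, 0.697, -0.03, 0.715]
force: [19.0, -1.0, 5.8]
opening: 0.0439
```

```bash
python3 - <<'E'
from h import *
s=bot.read_state(); print(s["time_s"],s["position"],s["opening"],s["force"])
snap("scene","f.png",(110,120,410,330),2.6)
E
```

```text
12.5167 [ 0.52768264 -0.04272455  0.1742992 ] 0.04385794182310227 [18.96536485 -1.00764389  5.77880739]
```

View pics/f.png

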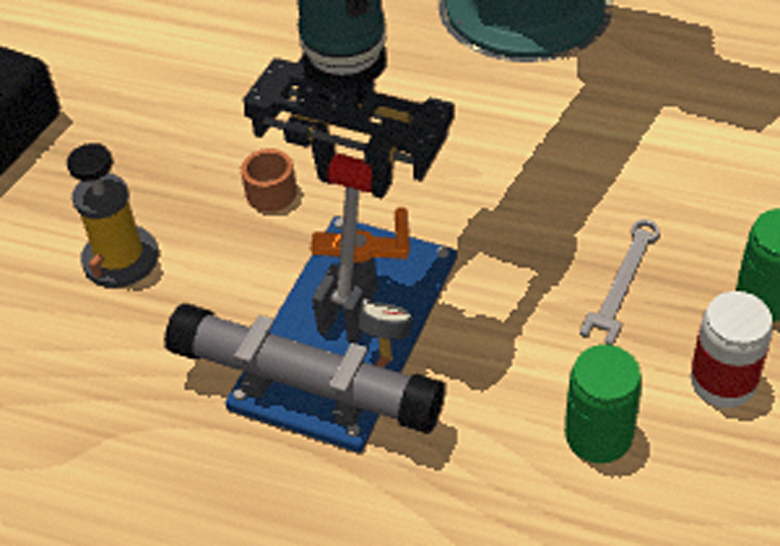

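The lever is held at its stop at (350,172), the catch is aside at (360,243), and the plunger is up at (90,162). The coupling, wrench and can have not moved. Handing in.

```bash
python3 -c "
from station import bot
print(bot.finish_job()); s=bot.read_state(); print(s['time_s'],s['position'],s['opening'],s['force'])"
```

```text
the job is handed in; nothing more can be done
None
the job is handed in; nothing more can be done
```

The job is handed in with the lever held at its stop. The hand-in gives no verdict, and a state reading after it was refused, so the checks below are from just before.

- **Plunger:** I pressed it to its stop with the closed fingertips. The head top read 0.130 m and the force rose to 27 N with no further travel. The last picture shows it back up.
- **Catch:** I pinched the peg and swung it round until it met its stop at about 30 N. The pictures after release show it fully aside.
- **Lever:** I gripped the red handle across its ends and pulled until the force climbed to 33 N with almost no further movement. I then eased off to a steady 19 N so the grip would not slip. The fingers read 43.9 mm on the 44 mm handle, about 51 mm to the robot's side of the stand's centre.
- **Bystanders:** The can, coupling and wrench look unmoved and upright in the last picture. I judged this by eye and did not re-measure them.
- **Time:** It took 12.5 s of the 64 s allowed. No check failed, though the fingers read about 13 mm on the 14 mm peg; a second pinch gave the same.

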